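Hook a shaker tray's retaining spring with a spring puller

TASK

Take the spring puller from its rest and, with its down-turned finger in the loop at the free end of the tray's retaining spring, stretch the spring past the anchor post and swing it in, so that its open hook catches round the post and the spring holds itself stretched in front of the two jars. Then put the puller back in the two notches of its rest. Do not touch the spring with the gripper or arm, and leave the two jars standing in their places on the tray.

Things in the scene. Friction and masses are not known exactly. Their poses are not given: they have to be found in the camera images.
- tray: Grey shaker tray, 150 x 310 mm, fixed to the worktop, black mat on top at z = 30 mm. Origin under its centre; x points away from the tray's front to its aluminium back fence (50 mm behind the centre, top 66 mm high), y along its length from the spring's pivot end towards the anchor-post end, z up.
- post_mid (a point): Centre of the anchor post (steel, 12 mm diameter stem standing 44 mm above the mat, flat head 18 mm in diameter on top, its top at z = 74 mm) at the level of the spring, z = 60 mm. It stands on the tray at x = -30, y = +75 mm in the tray's frame, 190 mm from the pivot.
- spring_pivot (a point): Axis of the spring's swivel at spring level (z = 60 mm), at x = -30, y = -115 mm in the tray's frame; pivot post 12 mm, sleeve 24 mm in diameter, top at z = 76 mm.
- spring_arm (a joint): Swing of the whole spring about the vertical pivot axis, rad: 0 = spring points straight at the anchor post (along the tray's +y), positive = swung out to the tray's front (towards its -x; counter-clockwise from above). Slight friction, stays where left; range -0.15 to 0.9. It stays level: it cannot be lifted.
- spring_hook (a joint): Stretch of the spring along its own length, m: 0 = slack, at most 0.085. Pulls back with 150 N/m. The hook seated on the post gives about 0.035.
- hook_crook (a point): Centre of the hook's round crook, 150 mm from the pivot when slack (plus the stretch), z = 60 mm. The hook is a level J of 6 mm steel wire: a half circle 22 mm wide inside, bulging away from the pivot. Its short tip, on the jars' side, ends 8 mm back towards the pivot, flared to 19 mm off the spring's line.
- hook_gap (a point): Middle of the hook's opening, on the spring's line 30 mm from the crook centre towards the pivot. The shank passes it on the tray's front side, 14 mm off the line, and slants back to the line 46 to 60 mm from the crook centre. The post can enter only here, from the jars' side: bring this point over the post (stretch about 0.07; 0.061 to 0.083 works) from the front, then let it draw back.
- hook_loop (a point): Centre of the pulling loop at the spring's free end, 31 mm beyond the crook centre on the spring's line, z = 60 mm: a level ring of 6 mm wire with a 28 mm hole, open above and below (the mat lies 30 mm below).
- puller: Spring puller, 140 g, loose. Black handle 120 x 22 x 22 mm along its y, origin at the handle's centre. From the -y end of the handle a 9 mm steel rod goes on to y = -90 mm and turns down there into a finger that ends 58 mm below the handle's axis with a ball of 14 mm. It starts level in the rest, handle axis at z = 67 mm, -y end towards the tray. 68 mm of it are free between the notches.
- puller_tip (a point): Point on the puller's finger that should be level with the loop: y = -90 mm, 38 mm below the handle's axis (20 mm above the finger's lower end).
- tool_rest: Fixed rest for the puller: dark base plate 70 x 110 x 8 mm with two aluminium uprights 12 mm thick, 80 mm apart along its y, each with an upward-flared notch whose floor is at z = 56 mm, about 26 mm wide at the floor and 41 mm at the mouth (z = 77 mm). Origin under its centre; y along the handle, z up. The puller's origin lies 67 mm above it when it rests there.
- jar_a: Sample jar with red lid, 56 mm in diameter and 60 mm high, loose, standing on the tray between the fence and the spring's line, nearer the pivot. Origin under its centre.
- jar_b: The same kind of jar, standing beside it nearer the anchor post. Origin under its centre.
Mind the look-alikes: they are no part of the job. Leave any yellow look-alike of the jar_b alone.

How it is judged:
On the way, in this order (a step that is already met when the one before it is completed fails the run):
1. the puller, in the loop, draws the spring out far enough to clear the post (contact force between puller and spring_hook above 3 N and value of joint spring_hook above 0.055 m), for 0.1 s.
2. the hook is caught on the post, holds the spring stretched, and the puller is off it (horizontal distance between hook_crook and post_mid below 0.009 m and value of joint spring_hook above 0.025 m and value of joint spring_arm below 0.05 rad and contact force between puller and spring_hook below 0.3 N), for 0.3 s.
At the end, for the whole second after the job is handed in: Crook on the post (centres within 9 mm from above), spring stretched 25 mm or more, swing under 0.05 rad; puller still, level in both notches (within 18 mm of the rest's centre, axis 60 to 76 mm high, within 0.12 rad of its line); jars upright on the tray, moved under 40 mm (horizontal distance between hook_crook and post_mid below 0.009 m and value of joint spring_hook above 0.025 m and value of joint spring_arm below 0.05 rad and horizontal distance between puller and tool_rest below 0.018 m and height (world z) of puller between 0.06 and 0.076 m and angle between the y axis of puller and the y axis of tool_rest, either way round below 0.12 rad and angle between each of puller, jar_a, jar_b's own z axis and vertical below 0.15 rad and linear speed of puller below 0.02 m/s and z of each of jar_a, jar_b in the frame of tray above 0.025 m and x of each of jar_a, jar_b in the frame of tray above 0 m and distance of each of jar_a, jar_b from where it was at the start of the episode below 0.04 m); the robot touches nothing.
It fails at once if the gripper or arm touches the spring (contact force between any of the fingers, the arm and spring_hook above 0.5 N or contact force between the fingers and spring_arm above 0.5 N).
It fails at once if a jar is tipped over (angle between any of jar_a, jar_b's own z axis and vertical above 0.6 rad).
It also fails if it takes over 59 s, if anything falls off the work surface, if the arm or the gripper's body presses on something with over 40 N, if the wrist force passes 120 N, or if a joint passes its speed limit or range.

ROBOT

A 6-joint arm with a two-finger parallel gripper is mounted at the origin on a cart in front of the work surface, level with it; the furniture and walls round the work are solid. World frame = base frame: x ahead of the robot, y to its left, z up, the work surface at z = 0. Lengths are in m, angles in rad, forces in N, time in s.
With the tool pointing down it reaches from about 0.25 to 0.725 m from the base axis. Payload 4 kg.
Tool frame: the origin (TCP) lies midway between the tips of the shut fingers; the grasp point (between the pads) lies bot.tcp_to_grasp behind it (bot.tcp_to_grasp is the distance from the TCP to the grasp point, in m); z points along the fingers, y is the line along which they close (so a half turn about z gives the same grasp; the last joint's range is limited). The gripper opens to 85 mm and grips with 20 to 120 N. Pads are 22 mm wide; open, the fingers measure 114 mm over their backs; the gripper's body (76 mm by 85 mm) begins 54 mm behind the grasp point. The pads swing forward as they close: fully open they stand 13 mm farther back than shut.
Start: joints at [-1.183, 0.241, 0.005, 1.335, 0, 1.571], TCP at [0.189, -0.463, 0.197] pointing down, gripper open.
Joint ranges: [-2.72, 2.72], [-1.05, 1.87], [-1.09, 1.28], [-1.99, 2.15], [-1.42, 1.44], [-3.14, 3.14]. Speed limits (rad/s): [2.79, 2.79, 3.14, 3.14, 3.14, 3.14].

INTERFACE

Orientations are given as a unit quaternion [x, y, z, w].
In Python, from workcell import readout, camera, bot gives the robot as it stands. The module is installed in compiled form; this text tells all that it offers.
- The arm moves only by the tool jog_arm, never from a script. Its argument "motion" is a list of rows, each an object of numbers: "x", "y", "z": the shift along the tool's x, y, z in mm; "spin": the turn about the tool's z in degrees; "fingers": the closure, from -1 (fully open) to 1 (shut). A call has 1 to 8 rows; each row is the pose to reach, as a shift and turn from the pose commanded when the call began, along the tool's axes at that moment; what a row does not reach only later rows make up. A row lasts 1/8 s, in which the tool goes at most 62.5 mm and 10.7 degrees, less where a joint would pass 70% of its speed; a pose out of reach is approached as far as the arm can. A call with a gripper value outside its range is refused whole. The fingers move at their own pace and stop on an object; the grip force is fixed at half the most. Time passes only in rows, so rows that repeat a pose let the fingers close. It gives the time, the measured TCP pose, the force, the opening and the grip force at its end, in the units of the state.
- readout.get_obs(): the state, without advancing time (a new reading comes with each control period).
- camera(name): name is "scene" or "top"; returns a dict with "pixels" (480x640x3 uint8, red, green, blue), "K" (3x3 intrinsics, pixels), "dist" ([k1, k2, p1, p2, k3] as OpenCV has them; the pictures are not rectified), "rvec" (rotation vector, rad) and "tvec" (3), from world to camera coordinates, as OpenCV has them. Camera axes: x right, y down, z forward; pixel columns grow to the right and rows downward; lengths in m; the calibration is good to about 2 mm. A picture is of the moment at which its call begins. There is no depth.
- bot.job_done(): hands the job in; it is judged then, once.
The state is a dict: "clock": time; "joint_pos": joint angles; "joint_vel": joint speeds; "tau": joint torques, N m; "eef_pos": TCP position; "tool_rot": TCP orientation; "ft_force": force on the tool from outside, world axes, zero at the start; "ft_torque": the same for the moment, N m; "grip_width": finger opening in m; "grasp_force": force on a finger pad.
Only numpy, scipy, OpenCV 4.12 (cv2) and the standard library are available. Lean on these libraries where they do the work, as an engineer would, in place of code of your own. Each camera call takes 0.05 s, during which the arm holds its last target. There are 200 camera calls.

## Working session

There is one attempt and no reset: what is moved stays moved. The work goes in short steps, Python scripts to look and compute and a tool call to move; the robot and the scene stay as the last step left them, time stands still between calls to the robot, and variables do not carry over. Pictures are saved under pics/ and viewed, at most 10 in all, crops included, and the job is handed in when it is done.

Besides the shell and the picture viewer there is one more tool, called after "Request:" in YAML: its name, and indented under it one key for each argument. jog_arm: Moves the arm, as the interface text tells. Its arguments: {"type":"object","properties":{"motion":{"type":"array"}},"required":["motion"]}

```bash
mkdir -p pics; cat > h.py <<'E'
import numpy as np, cv2
from workcell import readout, camera, bot
def snap(n,f):
    c=camera(n); cv2.imwrite(f'pics/{f}.png',cv2.cvtColor(c['pixels'],cv2.COLOR_RGB2BGR)); np.savez(f'pics/{f}.npz',**{k:np.array(v) for k,v in c.items()}); return c
def load(f): return np.load(f'pics/{f}.npz')
def ray(c,uv):
    p=cv2.undistortPoints(np.array([[uv]],float),c['K'],c['dist'])[0,0]
    R=cv2.Rodrigues(np.array(c['rvec'],float))[0]; t=np.array(c['tvec'],float).ravel()
    return -R.T@t, R.T@np.array([p[0],p[1],1.])
def at(c,uv,z):
    o,d=ray(c,uv); return o+d*(z-o[2])/d[2]
def tri(c1,u1,c2,u2):
    o1,d1=ray(c1,u1);o2,d2=ray(c2,u2)
    s=np.linalg.lstsq(np.c_[d1,-d2],o2-o1,rcond=None)[0]
    a,b=o1+d1*s[0],o2+d2*s[1]; return (a+b)/2,np.linalg.norm(a-b)
def proj(c,P): return cv2.projectPoints(np.array(P,float).reshape(-1,3),np.array(c['rvec'],float),np.array(c['tvec'],float),np.array(c['K'],float),np.array(c['dist'],float))[0][:,0]
def crop(f,u0,v0,w,h,k,o):
    im=cv2.imread(f'pics/{f}.png')[v0:v0+h,u0:u0+w]; cv2.imwrite(f'pics/{o}.png',cv2.resize(im,None,fx=k,fy=k,interpolation=cv2.INTER_CUBIC))
E
python3 -c "
from h import *
for n in ('scene','top'):
    c=snap(n,n+'0'); print(n,ray(c,(320,240)))
print(readout.get_obs(),bot.tcp_to_grasp)"
```

```text
scene (array([ 0.79429492, -0.49764649,  1.11157682]), array([-0.17451876,  0.42007748, -0.89063328]))
top (array([0.4924062 , 0.00663357, 1.20018609]), array([ 0.05551367, -0.02389128, -0.99821201]))
{'clock': 0.1, 'joint_pos': array([-1.18302217e+00,  2.41342110e-01,  3.85598074e-03,  1.33521867e+00,
       -2.33908420e-05,  1.57080113e+00]), 'joint_vel': array([ 5.77255631e-04,  7.37490361e-04,  3.50289923e-03, -4.58876676e-04,
        2.28962630e-03, -1.69675920e-05]), 'tau': array([ 6.73195227e-04, -3.73137510e+01,  2.53010291e+01,  1.08764763e-02,
        1.50819155e-04,  3.46942571e-06]), 'eef_pos': array([ 0.1888146 , -0.46228589,  0.19569869]), 'tool_rot': array([ 9.81262722e-01,  1.92672154e-01, -1.95335310e-04, -9.34101133e-04]), 'ft_force': array([-0.22674824,  0.31520347,  0.09201807]), 'ft_torque': array([ 0.04842733,  0.01814055, -0.03112257]), 'grasp_force': 0.0, 'grip_width': 0.08563307004730818} 0.0187
```

View pics/top0.png

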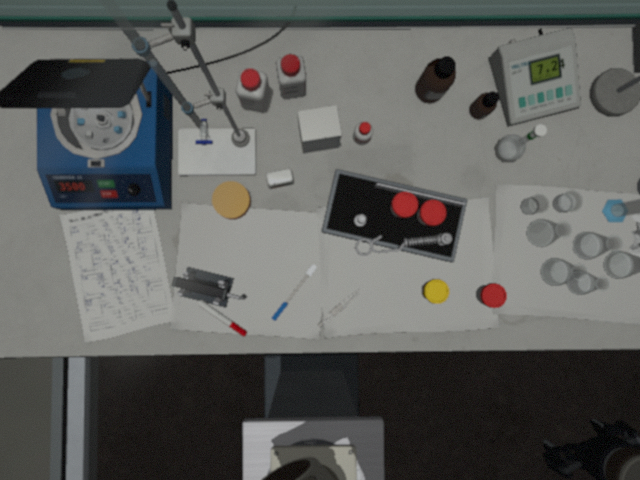

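View pics/scene0.png

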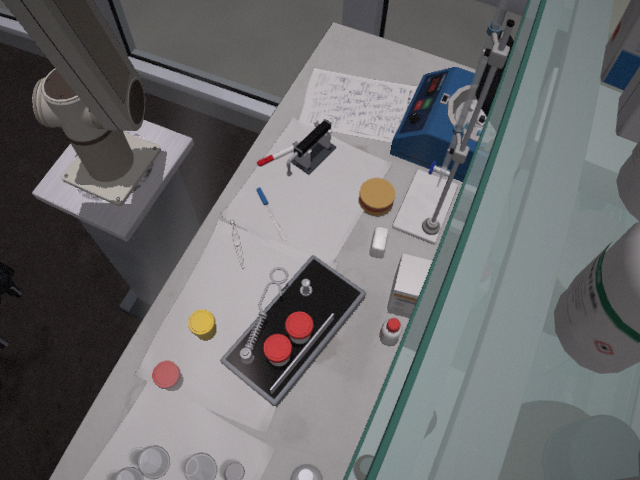

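Top view: the tray is centred near (395,215), with the post head at (361,220), the pivot at (447,240) and the hook loop at (363,247). The jars on the tray are at (404,204) and (432,212). The rest with the puller is at (205,287), finger end at (240,296).
Look-alikes:
- Jars: yellow lid (436,291), red lid off the tray (494,295) and bottles (250,78)/(290,65). I choose the two on the tray.
- Puller: blue tool (293,293) and red pen (225,318). I choose the black handle in the rest.

Next, close crops.

```bash
python3 -c "
from h import *
a=cv2.imread('pics/top0.png');b=cv2.imread('pics/scene0.png')
f=lambda i,u,v,w,h:cv2.resize(i[v:v+h,u:u+w],(400,300),interpolation=cv2.INTER_CUBIC)
cv2.imwrite('pics/m0.png',np.vstack([np.hstack([f(a,165,255,100,75),f(b,250,110,100,75)]),np.hstack([f(a,315,160,160,120),f(b,210,245,160,120)])]))"
```

```text
(no output)
```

View pics/m0.png

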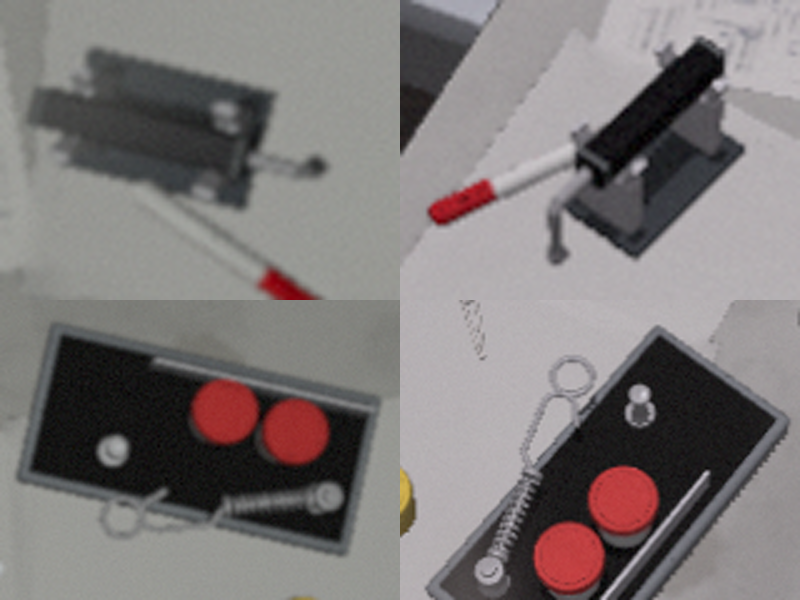

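Crops, in full-image pixels:

| Point | Top | Scene |
|---|---|---|
| Handle, far end | (173.3,281.8) | (328.5,121.8) |
| Handle, near end | (225.5,292.5) | (298,148.8) |
| Post head | (360.2,220) | (305.6,282.6) |
| Pivot | (447,238.8) | (245.6,353.4) |
| Loop | (363,247.2) | (279.2,275.8) |

The black-handled puller in the notches is clearly the right one.

```bash
python3 -c "
from h import *
np.set_printoptions(precision=4,suppress=True)
a=load('top0');b=load('scene0')
P={}
for n,u,v in [('hfar',(173.3,281.8),(328.5,121.8)),('hnear',(225.5,292.5),(298,148.8)),('ball',(244.5,296.3),(289.3,174.3)),('post',(360.2,220),(305.6,282.6)),('piv',(447,238.8),(245.6,353.4)),('loop',(363,247.2),(279.2,275.8)),('jb',(405,204.8),(299.6,324.6)),('ja',(433.4,212.8),(277.6,347.8))]:
    P[n],e=tri(a,u,b,v); print(n,P[n],e)
print('hand z78',at(a,(173.3,281.8),.078),at(a,(225.5,292.5),.078),at(b,(328.5,121.8),.078),at(b,(298,148.8),.078))
print('post z74',at(a,(360.2,220),.074),at(b,(305.6,282.6),.074)); print('piv z76',at(a,(447,238.8),.076),at(b,(245.6,353.4),.076)); print('loop',at(a,(363,247.2),.06),at(b,(279.2,275.8),.06))
for c in [(57,27),(378,102),(345,252),(20,178)]: print(at(a,(c[0]/2.5+315,c[1]/2.5+160),.03))
"
```

```text
hfar [0.4711 0.2986 0.069 ] 0.0067654632591213895
hnear [0.4457 0.1831 0.0846] 0.0027698054088800546
ball [0.4344 0.1521 0.0121] 0.004785550509361036
post [ 0.6008 -0.1082  0.0629] 0.004773980679804037
piv [ 0.5578 -0.2969  0.0666] 0.005838928201883101
loop [ 0.5415 -0.1143  0.0537] 0.005063029610091291
jb [ 0.6315 -0.203   0.0841] 0.00620543984458428
ja [ 0.6132 -0.2639  0.085 ] 0.00575908436113911
hand z78 [0.4684 0.2946 0.078 ] [0.4442 0.1834 0.078 ] [0.4767 0.2936 0.078 ] [0.4447 0.1882 0.078 ]
post z74 [ 0.5977 -0.1082  0.074 ] [ 0.6049 -0.1111  0.074 ]
piv z76 [ 0.5548 -0.2959  0.076 ] [ 0.5624 -0.2972  0.076 ]
loop [ 0.539  -0.1149  0.06  ] [ 0.5452 -0.1153  0.06  ]
[ 0.7143 -0.0635  0.03  ]
[ 0.6432 -0.3539  0.03  ]
[ 0.5076 -0.3206  0.03  ]
[ 0.5773 -0.0284  0.03  ]
```

```bash
cat >> h.py <<'E'
from scipy.spatial.transform import Rotation as Ro
def go(p,yawx):  # target TCP pos, world yaw (deg) of tool x
    o=readout.get_obs(); R=Ro.from_quat(o['tool_rot']); x=R.as_matrix()[:,0]
    y0=np.degrees(np.arctan2(x[1],x[0])); d=R.inv().apply(np.array(p)-o['eef_pos'])*1000
    print('t',o['clock'],'tcp',o['eef_pos'].round(4),'yaw',round(y0,2),'tilt',R.as_matrix()[:,2].round(3),'j',o['joint_pos'].round(2)); print('shift mm',d.round(1),'spin',round(y0-yawx,2),'F',o['ft_force'].round(1),'w',o['grip_width'].round(4),o['grasp_force'])
E
python3 -c "
from h import *
go([.4585,.240,.16],76)"
```

```text
t 0.1 tcp [ 0.1888 -0.4623  0.1957] yaw 22.22 tilt [-0.001  0.002 -1.   ] j [-1.18  0.24  0.    1.34 -0.    1.57]Traceback (most recent call last):
  File "<string>", line 3, in <module>
    go([.4585,.240,.16],76)
    ~~^^^^^^^^^^^^^^^^^^^^^
  File "h.py", line 23, in go
    print('t',o['clock'],'tcp',o['eef_pos'].round(4),'yaw',round(y0,2),'tilt',R.as_matrix()[:,2].round(3),'j',o['joint_pos'].round(2)); print('shift mm',d.round(1),'spin',round(y0-yawx,2),'F',o['ft_force'].round(1),'w',o['grip_width'].round(4),o['grasp_force'])
                                                                                                                                                                                                                           ^^^^^^^^^^^^^^^^^^^^^
AttributeError: 'float' object has no attribute 'round'
```

```bash
sed -i "s/o\['grip_width'\].round(4)/round(o['grip_width'],4)/" h.py
```

Request:
jog_arm:
  motion:
    - {"x": 40,"y": -43,"z": 0,"spin": -8,"fingers": -1}
    - {"x": 80,"y": -86,"z": 0,"spin": -16,"fingers": -1}
    - {"x": 120,"y": -129,"z": 0,"spin": -24,"fingers": -1}
    - {"x": 160,"y": -172,"z": 0,"spin": -32,"fingers": -1}
    - {"x": 200,"y": -215,"z": 0,"spin": -40,"fingers": -1}
    - {"x": 240,"y": -258,"z": 0,"spin": -48,"fingers": -1}
    - {"x": 280,"y": -300,"z": 0,"spin": -54,"fingers": -1}
    - {"x": 320,"y": -342,"z": 0,"spin": -54,"fingers": -1}

```text
clock: 1.1
eef_pos: [0.3562, -0.0234, 0.1965]
tool_rot: [0.787, 0.617, 0.0, 0.0]
ft_force: [0.7, -0.1, -0.2]
grip_width: 0.0854
grasp_force: 0.0
```

```bash
python3 -c "
from h import *
go([.4585,.240,.15],76)"
```

```text
t 1.1 tcp [ 0.3562 -0.0234  0.1965] yaw 76.25 tilt [ 0. -0. -1.] j [-0.07 -0.05 -0.32  1.3  -0.    1.75]
shift mm [280.2  36.8  46.5] spin 0.25 F [ 0.7 -0.1 -0.2] w 0.0854 0.0
```

Request:
jog_arm:
  motion:
    - {"x": 55,"y": 7,"z": 5,"spin": 0,"fingers": -1}
    - {"x": 110,"y": 14,"z": 15,"spin": 0,"fingers": -1}
    - {"x": 165,"y": 22,"z": 25,"spin": 0,"fingers": -1}
    - {"x": 220,"y": 29,"z": 35,"spin": 0,"fingers": -1}
    - {"x": 265,"y": 35,"z": 60,"spin": 0,"fingers": -1}
    - {"x": 280,"y": 37,"z": 80,"spin": 0,"fingers": -1}
    - {"x": 280,"y": 37,"z": 80,"spin": 0,"fingers": -1}

```text
clock: 1.98
eef_pos: [0.457, 0.2379, 0.1141]
tool_rot: [0.786, 0.618, -0.003, -0.0]
ft_force: [-0.4, -0.7, 0.5]
grip_width: 0.0852
grasp_force: 0.0
```

```bash
python3 -c "
from h import *
go([.4585,.240,.049],76)
a=snap('top','top1');b=snap('scene','scene1')
print(proj(a,readout.get_obs()['eef_pos']),proj(b,readout.get_obs()['eef_pos']))
f=lambda f,u,v,w,h:cv2.resize(cv2.imread(f'pics/{f}.png')[v:v+h,u:u+w],(400,400),interpolation=cv2.INTER_CUBIC)
cv2.imwrite('pics/m1.png',np.hstack([f('top1',150,230,120,120),f('scene1',240,80,120,120)]))"
```

```text
t 1.975 tcp [0.457  0.2379 0.1141] yaw 76.33 tilt [-0.005 -0.003 -1.   ] j [ 0.48  0.33 -0.1   1.15 -0.    2.29]
shift mm [ 2.6  1.3 65.1] spin 0.33 F [-0.4 -0.7  0.5] w 0.0852 0.0
[[196.38474399 286.93465494]] [[311.93403445 125.59831306]]
```

View pics/m1.png

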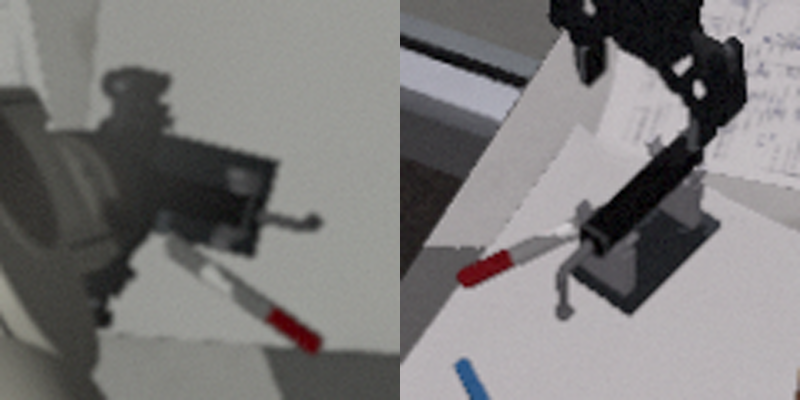

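The open fingers straddle the handle (top crop: (135,85) and (105,310)), with the uprights clear on either side. I'll descend and grip.

Request:
jog_arm:
  motion:
    - {"x": 2,"y": 1,"z": 20,"spin": 0,"fingers": -1}
    - {"x": 2,"y": 1,"z": 40,"spin": 0,"fingers": -1}
    - {"x": 2,"y": 1,"z": 55,"spin": 0,"fingers": -1}
    - {"x": 2,"y": 1,"z": 64,"spin": 0,"fingers": -1}
    - {"x": 2,"y": 1,"z": 64,"spin": 0,"fingers": 0}
    - {"x": 2,"y": 1,"z": 64,"spin": 0,"fingers": 1}
    - {"x": 2,"y": 1,"z": 64,"spin": 0,"fingers": 1}
    - {"x": 2,"y": 1,"z": 64,"spin": 0,"fingers": 1}

```text
clock: 3.08
eef_pos: [0.4604, 0.2398, 0.0529]
tool_rot: [0.787, 0.617, 0.0, 0.0]
ft_force: [-0.1, 0.0, -1.0]
grip_width: 0.0125
grasp_force: 0.0
```

Request:
jog_arm:
  motion:
    - {"z": 0,"fingers": 1}
    - {"z": 0,"fingers": 1}
    - {"z": 0,"fingers": 1}
    - {"z": 0,"fingers": 1}

```text
validation failed for argument at $.mo...
```

```bash
python3 -c "
from h import *
go([.4585,.240,.049],76)"
```

```text
t 3.075 tcp [0.4604 0.2398 0.0529] yaw 76.22 tilt [ 0.001  0.    -1.   ] j [ 0.48  0.39 -0.19  1.   -0.    2.29]
shift mm [-0.2 -1.9  3.9] spin 0.22 F [-0.1  0.  -1. ] w 0.0125 0.0
```

```bash
python3 -c "
from h import *
a=snap('top','top2');b=snap('scene','scene2')
print(proj(a,readout.get_obs()['eef_pos']),proj(b,readout.get_obs()['eef_pos']))
f=lambda f,u,v,w,h:cv2.resize(cv2.imread(f'pics/{f}.png')[v:v+h,u:u+w],(400,400),interpolation=cv2.INTER_CUBIC)
cv2.imwrite('pics/m2.png',np.hstack([f('top2',150,230,120,120),f('scene2',250,90,100,100)]))"
```

```text
[[201.50595364 284.97825843]] [[313.04379932 141.77218009]]
```

View pics/m2.png

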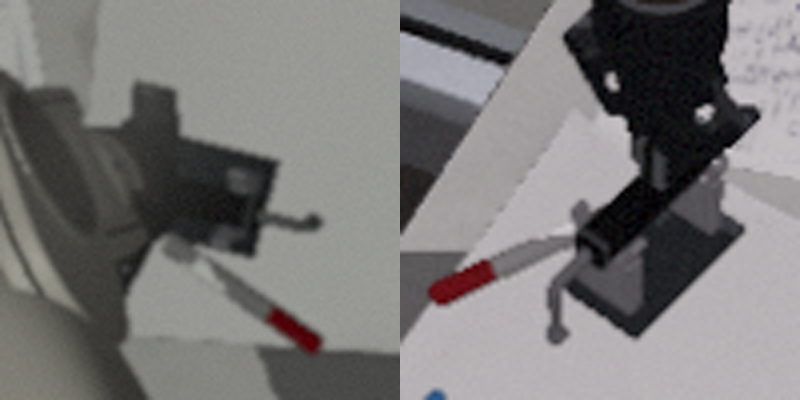

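```bash
python3 -c "
from h import *
go([.4585,.240,.049],76)"
```

```text
t 3.175 tcp [0.4602 0.2397 0.0527] yaw 76.22 tilt [ 0.  0. -1.] j [ 0.48  0.39 -0.19  1.    0.    2.29]
shift mm [-0.1 -1.7  3.7] spin 0.22 F [-0.8  0.2  0. ] w 0.0003 0.0
```

Request:
jog_arm:
  motion:
    - {"x": 0,"y": 0,"z": 0,"spin": 0,"fingers": 1}
    - {"x": 0,"y": 0,"z": 0,"spin": 0,"fingers": 1}

```text
clock: 3.42
eef_pos: [0.46, 0.2396, 0.0525]
tool_rot: [0.787, 0.617, -0.0, -0.0]
ft_force: [-0.7, -0.8, -0.1]
grip_width: 0.0
grasp_force: 0.0
```

```bash
python3 -c "
from h import *
f=lambda f,u,v,w,h:cv2.resize(cv2.imread(f'pics/{f}.png')[v:v+h,u:u+w],(400,400),interpolation=cv2.INTER_CUBIC)
m=np.hstack([f('top2',170,255,60,60),f('scene2',290,110,45,45)]).astype(float)
cv2.imwrite('pics/m3.png',np.clip(255*(m/255)**.5,0,255))"
```

```text
[ WARN:0@0.313] global loadsave.cpp:1063 imwrite_ Unsupported depth image for selected encoder is fallbacked to CV_8U.
```

View pics/m3.png

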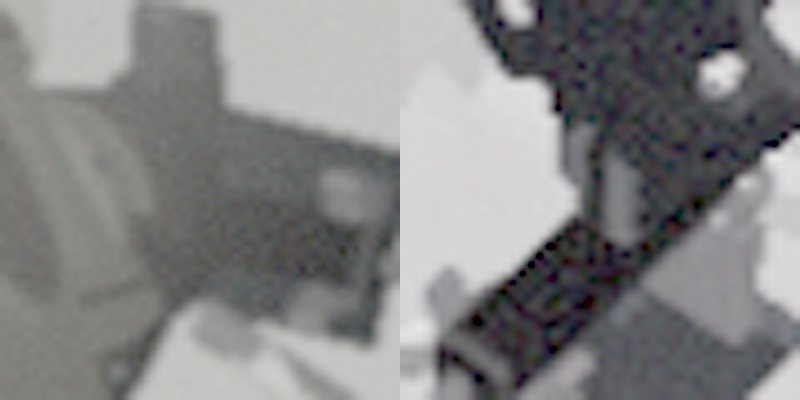

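```bash
python3 -c "
from h import *
b=load('scene2')
for z in (.0525,.065,.078,.09): print(z,proj(b,[.4602,.2397,z]))
for z in (.0525,.067,.078,.09): print(z,at(b,(314.7,137),z))
go([.46,.24,.05],76)"
```

```text
0.0525 [[313.04671033 141.83056496]]
0.065 [[313.07423873 138.68105599]]
0.078 [[313.10338529 135.35178513]]
0.09 [[313.1307693  132.22887396]]
0.0525 [0.45765128 0.25491036 0.0525    ]
0.067 [0.46226032 0.24460697 0.067     ]
0.078 [0.46575684 0.23679062 0.078     ]
0.09 [0.46957122 0.22826368 0.09      ]
t 3.425 tcp [0.46   0.2396 0.0525] yaw 76.22 tilt [-0.  0. -1.] j [ 0.48  0.39 -0.19  1.    0.    2.29]
shift mm [ 0.4 -0.1  2.5] spin 0.22 F [-0.7 -0.8 -0.1] w 0.0 0.0
```

The shut pads stand on top of the handle (scene pixel (314.7,137)), so the true tips are about 25 mm higher than reported. I'll open, go lower watching the force, and grip again.

Request:
jog_arm:
  motion:
    - {"x": 0,"y": 0,"z": -15,"spin": 0,"fingers": -1}
    - {"x": 0,"y": 0,"z": -15,"spin": 0,"fingers": -1}
    - {"x": 0,"y": 0,"z": -15,"spin": 0,"fingers": -1}
    - {"x": 0,"y": 0,"z": -15,"spin": 0,"fingers": -1}
    - {"x": 0,"y": 0,"z": -15,"spin": 0,"fingers": -1}
    - {"x": 0,"y": 0,"z": 0,"spin": 0,"fingers": -1}
    - {"x": 0,"y": 0,"z": 12,"spin": 0,"fingers": -1}
    - {"x": 0,"y": 0,"z": 20,"spin": 0,"fingers": -1}

```text
clock: 4.42
eef_pos: [0.4591, 0.2391, 0.0309]
tool_rot: [0.787, 0.617, -0.001, -0.0]
ft_force: [0.0, -0.7, 0.3]
grip_width: 0.0853
grasp_force: 0.0
```

Request:
jog_arm:
  motion:
    - {"x": 0,"y": 0,"z": 0,"spin": 0,"fingers": 1}
    - {"x": 0,"y": 0,"z": 0,"spin": 0,"fingers": 1}
    - {"x": 0,"y": 0,"z": 0,"spin": 0,"fingers": 1}
    - {"x": 0,"y": 0,"z": 0,"spin": 0,"fingers": 1}
    - {"x": 0,"y": 0,"z": 0,"spin": 0,"fingers": 1}

```text
clock: 5.05
eef_pos: [0.4576, 0.2407, 0.0333]
tool_rot: [0.787, 0.617, -0.001, -0.002]
ft_force: [-7.5, 2.3, 6.9]
grip_width: 0.0201
grasp_force: 58.7
```

Request:
jog_arm:
  motion:
    - {"x": 0,"y": 0,"z": -15,"spin": 0,"fingers": 1}
    - {"x": 0,"y": 0,"z": -30,"spin": 0,"fingers": 1}
    - {"x": 0,"y": 0,"z": -50,"spin": 0,"fingers": 1}
    - {"x": 0,"y": 0,"z": -75,"spin": 0,"fingers": 1}
    - {"x": 0,"y": 0,"z": -100,"spin": 0,"fingers": 1}
    - {"x": 0,"y": 0,"z": -100,"spin": 0,"fingers": 1}
    - {"x": 0,"y": 0,"z": -100,"spin": 0,"fingers": 1}

```text
clock: 5.92
eef_pos: [0.46, 0.2393, 0.1322]
tool_rot: [0.787, 0.617, -0.0, 0.0]
ft_force: [-0.5, -1.0, -2.0]
grip_width: 0.0202
grasp_force: 59.1
```

```bash
python3 -c "
from h import *
go([.46,.24,.05],76)
a=snap('top','top3');b=snap('scene','scene3')
print(proj(a,readout.get_obs()['eef_pos']),proj(b,readout.get_obs()['eef_pos']))
f=lambda f,u,v,w,h:cv2.resize(cv2.imread(f'pics/{f}.png')[v:v+h,u:u+w],(400,400),interpolation=cv2.INTER_CUBIC)
m=np.hstack([f('top3',165,245,80,80),f('scene3',260,70,80,80)]).astype(float)
cv2.imwrite('pics/m4.png',(255*(m/255)**.6).astype(np.uint8))"
```

```text
t 5.925 tcp [0.46   0.2393 0.1322] yaw 76.21 tilt [-0. -0. -1.] j [ 0.48  0.31 -0.07  1.19 -0.    2.29]
shift mm [ 0.7 -0.1 82.2] spin 0.21 F [-0.5 -1.  -2. ] w 0.0202 59.12464434491994
[[193.92935923 286.57847517]] [[312.77644959 121.14509788]]
```

View pics/m4.png

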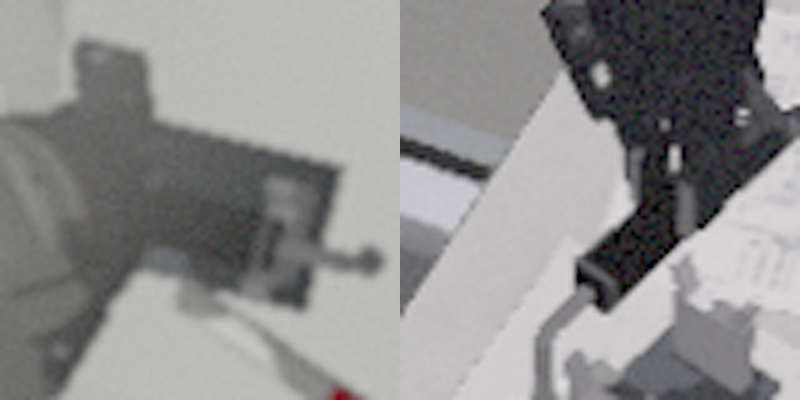

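The puller is held level. In the scene crop the rod bend is at (289,134), 26 px up, which matches the lift. The ball in the top view is at (239,297). Next I carry it to above the loop.

Request:
jog_arm:
  motion:
    - {"x": -35,"y": 25,"z": 0,"spin": 0,"fingers": 1}
    - {"x": -70,"y": 50,"z": 0,"spin": 0,"fingers": 1}
    - {"x": -110,"y": 77,"z": 0,"spin": 0,"fingers": 1}
    - {"x": -150,"y": 105,"z": 0,"spin": 0,"fingers": 1}
    - {"x": -190,"y": 133,"z": 0,"spin": 0,"fingers": 1}
    - {"x": -225,"y": 157,"z": 0,"spin": 0,"fingers": 1}
    - {"x": -235,"y": 164,"z": 0,"spin": 0,"fingers": 1}
    - {"x": -235,"y": 164,"z": 10,"spin": 0,"fingers": 1}

```text
clock: 7.02
eef_pos: [0.5636, -0.0281, 0.1219]
tool_rot: [0.787, 0.617, 0.0, -0.0]
ft_force: [0.2, -0.2, -0.7]
grip_width: 0.0203
grasp_force: 59.1
```

```bash
python3 -c "
from h import *
go([.5635,-.0276,.064],76.2)
a=snap('top','top4');b=snap('scene','scene4')
p=readout.get_obs()['eef_pos']-np.array([.0215,.0874,.017]); print('ball pred',p,proj(a,p),proj(b,p))
f=lambda f,u,v,w,h:cv2.resize(cv2.imread(f'pics/{f}.png')[v:v+h,u:u+w],(400,400),interpolation=cv2.INTER_CUBIC)
m=np.hstack([f('top4',320,205,80,80),f('scene4',230,215,80,80)]).astype(float)
cv2.imwrite('pics/m5.png',(255*(m/255)**.7).astype(np.uint8))"
```

```text
t 7.025 tcp [ 0.5636 -0.0281  0.1219] yaw 76.14 tilt [ 0.  0. -1.] j [-0.05  0.41  0.04  1.21  0.    1.76]
shift mm [ 0.5 -0.2 57.9] spin -0.06 F [ 0.2 -0.2 -0.7] w 0.0203 59.148119359088014
ball pred [ 0.53996489 -0.1140455   0.10328388] [[364.75255524 245.90996515]] [[276.11829186 265.92609279]]
```

View pics/m5.png

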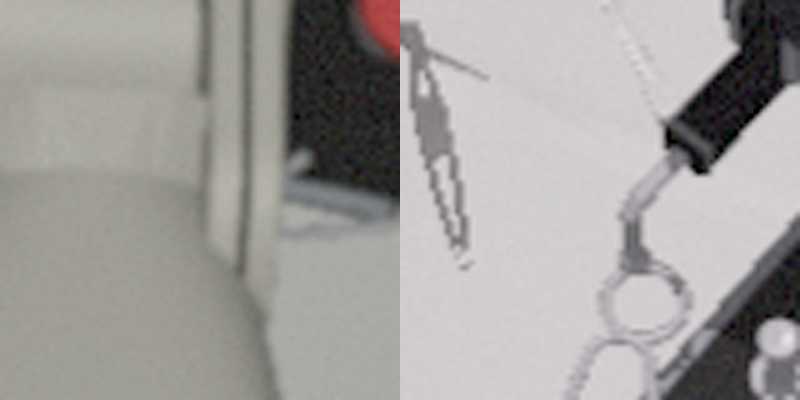

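```bash
python3 -c "
from h import *
b=load('scene4')
B=at(b,(277.6,267.4),.1033);L=at(b,(279.0,275.4),.06);print(B,L,L-B)
go(readout.get_obs()['eef_pos']+np.r_[(L-B)[:2],-.058],76.2)"
```

```text
[ 0.54418643 -0.11572774  0.1033    ] [ 0.54437437 -0.11466877  0.06      ] [ 0.00018794  0.00105896 -0.0433    ]
t 7.125 tcp [ 0.5615 -0.0266  0.1203] yaw 76.28 tilt [-0.004  0.001 -1.   ] j [-0.05  0.41  0.04  1.21  0.    1.76]
shift mm [ 1.1  0.2 58. ] spin 0.08 F [-0.7  0.1 -1.7] w 0.0202 59.139003854070324
```

The scene view puts the ball (277.6,267.4) within about 1 mm of straight over the loop centre (279,275.4). I'll lower it in.

Request:
jog_arm:
  motion:
    - {"x": 1,"y": 0,"z": 12,"spin": 0,"fingers": 1}
    - {"x": 1,"y": 0,"z": 24,"spin": 0,"fingers": 1}
    - {"x": 1,"y": 0,"z": 36,"spin": 0,"fingers": 1}
    - {"x": 1,"y": 0,"z": 48,"spin": 0,"fingers": 1}
    - {"x": 1,"y": 0,"z": 57,"spin": 0,"fingers": 1}
    - {"x": 1,"y": 0,"z": 57,"spin": 0,"fingers": 1}
    - {"x": 1,"y": 0,"z": 57,"spin": 0,"fingers": 1}

```text
clock: 8.0
eef_pos: [0.5639, -0.0269, 0.0658]
tool_rot: [0.787, 0.617, 0.0, 0.0]
ft_force: [0.6, 0.4, -0.9]
grip_width: 0.0204
grasp_force: 59.1
```

```bash
python3 -c "
from h import *
go([.5635,-.0276,.064],76.2)
b=snap('scene','scene5')
f=lambda f,u,v,w,h:cv2.resize(cv2.imread(f'pics/{f}.png')[v:v+h,u:u+w],(600,600),interpolation=cv2.INTER_CUBIC)
m=f('scene5',240,225,100,100).astype(float)
cv2.imwrite('pics/m6.png',(255*(m/255)**.7).astype(np.uint8))"
```

```text
t 8.0 tcp [ 0.5639 -0.0269  0.0658] yaw 76.21 tilt [ 0.001 -0.    -1.   ] j [-0.05  0.45 -0.04  1.08 -0.    1.76]
shift mm [-0.8 -0.3  1.8] spin 0.01 F [ 0.6  0.4 -0.9] w 0.0204 59.139014972533914
```

View pics/m6.png

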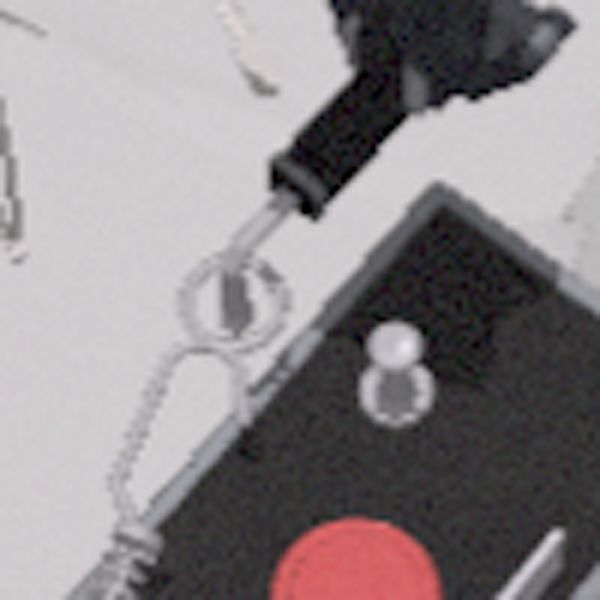

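The finger sits in the loop (crop (235,300) inside the ring at (235,305)), with the post head at (397,345). Now I pull out along the spring.

Request:
jog_arm:
  motion:
    - {"x": 10,"y": -3.5,"z": 0,"spin": 0,"fingers": 1}
    - {"x": 20,"y": -7,"z": 0,"spin": 0,"fingers": 1}
    - {"x": 32,"y": -11,"z": 0,"spin": 0,"fingers": 1}
    - {"x": 44,"y": -15,"z": 0,"spin": 0,"fingers": 1}
    - {"x": 56,"y": -19,"z": 0,"spin": 0,"fingers": 1}
    - {"x": 68,"y": -23,"z": 0,"spin": 0,"fingers": 1}
    - {"x": 77,"y": -26,"z": 0,"spin": 0,"fingers": 1}
    - {"x": 77,"y": -26,"z": 0,"spin": 0,"fingers": 1}

```text
clock: 9.05
eef_pos: [0.5561, 0.0522, 0.0649]
tool_rot: [0.787, 0.617, -0.002, 0.002]
ft_force: [0.7, -11.1, -4.2]
grip_width: 0.0201
grasp_force: 58.9
```

```bash
python3 -c "
from h import *
go([.5635,-.0276,.064],76.2)
b=snap('scene','scene6')
f=lambda f,u,v,w,h:cv2.resize(cv2.imread(f'pics/{f}.png')[v:v+h,u:u+w],(700,560),interpolation=cv2.INTER_CUBIC)
m=f('scene6',220,200,125,100).astype(float)
cv2.imwrite('pics/m7.png',(255*(m/255)**.7).astype(np.uint8))"
```

```text
t 9.05 tcp [0.5561 0.0522 0.0649] yaw 76.24 tilt [-0.001 -0.007 -1.   ] j [ 0.1   0.44 -0.06  1.07 -0.01  1.91]
shift mm [-75.8  26.1   1.4] spin 0.04 F [  0.7 -11.1  -4.2] w 0.0201 58.86939883232117
```

View pics/m7.png

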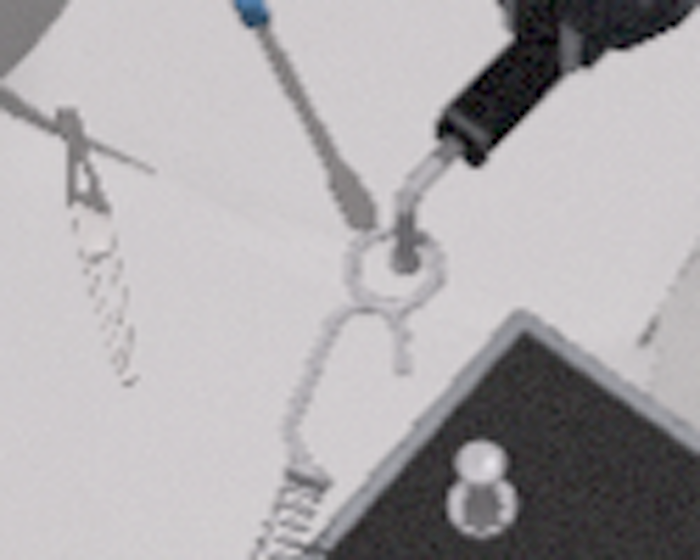

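Ring centre is at scene pixel (290.5,248.2), and the force of 11 N fits a stretch of about 0.073. I'll check the stretch by image.

```bash
python3 -c "
from h import *
b=load('scene6')
L=at(b,(290.5,248.2),.06)[:2];P=at(b,(245.6,353.4),.076)[:2];Q=at(b,(305.6,282.6),.074)[:2]
L0=np.array([.5444,-.1147])
g=lambda v:(np.linalg.norm(v),np.degrees(np.arctan2(v[1],v[0])))
print(g(L-P),g(L0-P),g(Q-P))
o=readout.get_obs()['eef_pos'][:2]; F=o-np.array([.0215,.0874]); piv=np.array([.558,-.295])
print('finger',F,g(F-piv))
# swing targets
p0=76.8; F0=F-piv
for R in (.2615,.2625):
  for ph in (92,88,84,80,78,76.8,76):
    T=piv+R*np.array([np.cos(np.radians(ph)),np.sin(np.radians(ph))])-F
    a=np.radians(76.2); print(R,ph,(T[0]*np.cos(a)+T[1]*np.sin(a))*1e3,(T[0]*np.sin(a)-T[1]*np.cos(a))*1e3)
"
```

```text
(np.float64(0.2516258334496926), np.float64(95.45862890933377)) (np.float64(0.183420587642424), np.float64(95.64706480312238)) (np.float64(0.19093160423529917), np.float64(77.15320760755252))
finger [ 0.53471153 -0.03547444] (np.float64(0.2605683536582149), np.float64(95.12769001555375))
0.2615 92 5.140919991354368 13.320472536727241
0.2615 88 9.494736844626878 31.04603958120925
0.2615 84 12.601474966728782 49.03213494626681
0.2615 80 14.445998641817335 67.19113218323741
0.2615 78 14.891880219085076 76.30784363890693
0.2615 76.8 15.006576472527653 81.78338559143918
0.2615 76 15.019321535958444 85.43456248291835
0.2625 92 6.103137984883656 13.048192289686618
0.2625 88 10.473604233388587 30.8415435293675
0.2625 84 13.59222280720021 48.89641937383254
0.2625 80 15.44380011010937 67.12485828283745
0.2625 78 15.891386779450764 76.27643287982873
0.2625 76.8 16.006521641893197 81.77291380732292
0.2625 76 16.019315443616236 85.4380531343336
```

Request:
jog_arm:
  motion:
    - {"x": 5,"y": 12,"z": 0,"spin": 0,"fingers": 1}
    - {"x": 8,"y": 24,"z": 0,"spin": 0,"fingers": 1}
    - {"x": 11,"y": 36,"z": 0,"spin": 0,"fingers": 1}
    - {"x": 13,"y": 48,"z": 0,"spin": 0,"fingers": 1}
    - {"x": 14.5,"y": 60,"z": 0,"spin": 0,"fingers": 1}
    - {"x": 15,"y": 70,"z": 0,"spin": 0,"fingers": 1}
    - {"x": 15.5,"y": 77,"z": 0,"spin": 0,"fingers": 1}
    - {"x": 15.5,"y": 82,"z": 0,"spin": 0,"fingers": 1}

```text
clock: 10.1
eef_pos: [0.6379, 0.0465, 0.064]
tool_rot: [0.788, 0.616, -0.004, 0.001]
ft_force: [-2.9, -9.4, -3.1]
grip_width: 0.0201
grasp_force: 59.0
```

```bash
python3 -c "
from h import *
go([.5635,-.0276,.064],76.2)
b=snap('scene','scene7')
f=lambda f,u,v,w,h:cv2.resize(cv2.imread(f'pics/{f}.png')[v:v+h,u:u+w],(700,560),interpolation=cv2.INTER_CUBIC)
m=f('scene7',240,230,125,100).astype(float)
cv2.imwrite('pics/m8.png',(255*(m/255)**.7).astype(np.uint8))"
```

```text
t 10.1 tcp [0.6379 0.0465 0.064 ] yaw 76.09 tilt [-0.005 -0.007 -1.   ] j [ 0.08  0.6   0.2   1.18 -0.01  1.89]
shift mm [-89.8 -54.4   0.9] spin -0.11 F [-2.9 -9.4 -3.1] w 0.0201 59.04504759027077
```

View pics/m8.png

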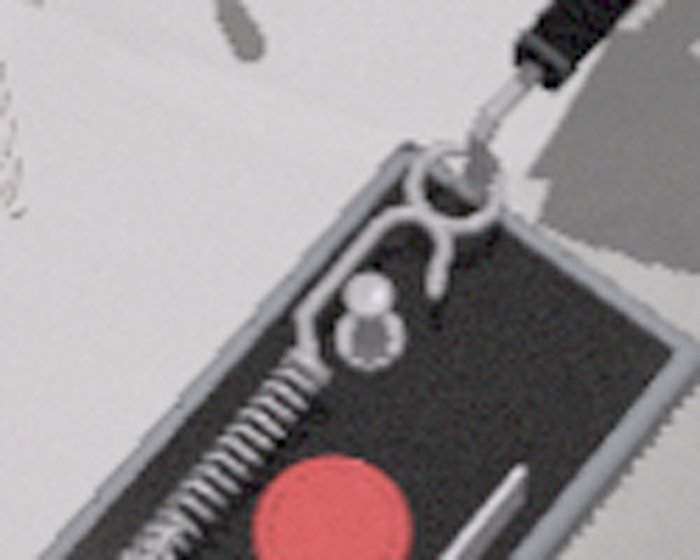

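```bash
python3 -c "
from h import *
b=load('scene7')
L=at(b,(321.8,263.6),.06)[:2];P=at(b,(245.6,353.4),.076)[:2];Q=at(b,(305.6,282.6),.074)[:2]
g=lambda v:(np.linalg.norm(v),np.degrees(np.arctan2(v[1],v[0])))
print(g(L-P),g(Q-P)); go([.638,.0465,.064],76.2)
"
```

```text
(np.float64(0.25122956974964156), np.float64(77.89393397224202)) (np.float64(0.19093160423529917), np.float64(77.15320760755252))
t 10.15 tcp [0.6385 0.0463 0.064 ] yaw 76.08 tilt [-0.005 -0.007 -1.   ] j [ 0.08  0.6   0.2   1.18 -0.01  1.89]
shift mm [ 0.  -0.5  0. ] spin -0.12 F [ -2.2 -10.6  -2.3] w 0.0202 59.02722906643248
```

The hook gap faces the post but needs about 3 mm more swing. I've gone over the picture limit: 11 viewed against 10 allowed. So from here I'll work from forces and numeric image checks only.

Request:
jog_arm:
  motion:
    - {"x": 0,"y": 2,"z": 0,"spin": 0,"fingers": 1}
    - {"x": 0,"y": 4,"z": 0,"spin": 0,"fingers": 1}
    - {"x": 0,"y": 4,"z": 0,"spin": 0,"fingers": 1}
    - {"x": -5,"y": 4,"z": 0,"spin": 0,"fingers": 1}
    - {"x": -10,"y": 4,"z": 0,"spin": 0,"fingers": 1}
    - {"x": -15,"y": 4,"z": 0,"spin": 0,"fingers": 1}
    - {"x": -20,"y": 4,"z": 0,"spin": 0,"fingers": 1}
    - {"x": -20,"y": 4,"z": 0,"spin": 0,"fingers": 1}

```text
clock: 11.15
eef_pos: [0.6372, 0.0272, 0.0645]
tool_rot: [0.787, 0.616, -0.003, 0.0]
ft_force: [-2.3, -6.8, -2.4]
grip_width: 0.0207
grasp_force: 59.1
```

Request:
jog_arm:
  motion:
    - {"x": -5,"y": 0,"z": 0,"spin": 0,"fingers": 1}
    - {"x": -10,"y": 0,"z": 0,"spin": 0,"fingers": 1}
    - {"x": -14,"y": 0,"z": 0,"spin": 0,"fingers": 1}
    - {"x": -18,"y": 0,"z": 0,"spin": 0,"fingers": 1}
    - {"x": -18,"y": 0,"z": 0,"spin": 0,"fingers": 1}
    - {"x": -18,"y": 0,"z": 0,"spin": 0,"fingers": 1}

```text
clock: 11.9
eef_pos: [0.6341, 0.0118, 0.065]
tool_rot: [0.787, 0.617, -0.001, -0.0]
ft_force: [-1.7, -4.8, -2.4]
grip_width: 0.02
grasp_force: 59.2
```

Request:
jog_arm:
  motion:
    - {"x": -3,"y": 0,"z": 0,"spin": 0,"fingers": 1}
    - {"x": -6,"y": 0,"z": 0,"spin": 0,"fingers": 1}
    - {"x": -8,"y": 0,"z": 0,"spin": 0,"fingers": 1}
    - {"x": -8,"y": 0,"z": 0,"spin": 0,"fingers": 1}

```text
clock: 12.4
eef_pos: [0.6332, 0.0043, 0.0657]
tool_rot: [0.787, 0.617, 0.0, -0.0]
ft_force: [0.9, -1.3, -1.4]
grip_width: 0.0204
grasp_force: 59.2
```

```bash
python3 -c "
from h import *
go([.638,.0465,.064],76.2)
b=snap('scene','scene8')
print(proj(b,[[.6013+.005,-.11,.06]]))
"
```

```text
t 12.4 tcp [0.6332 0.0043 0.0657] yaw 76.22 tilt [ 0.001  0.001 -1.   ] j [0.01 0.58 0.17 1.16 0.   1.82]
shift mm [42.1 -5.4  1.7] spin 0.02 F [ 0.9 -1.3 -1.4] w 0.0204 59.2172546814254
[[306.47125585 284.9908588 ]]
```

Request:
jog_arm:
  motion:
    - {"x": -1,"y": -1,"z": 0,"spin": 0,"fingers": 1}
    - {"x": -2.5,"y": -3,"z": 0,"spin": 0,"fingers": 1}
    - {"x": -2.5,"y": -3,"z": 0,"spin": 0,"fingers": 1}
    - {"x": -2.5,"y": -3,"z": 0,"spin": 0,"fingers": 1}
    - {"x": -2.5,"y": -3,"z": 0,"spin": 0,"fingers": 1}

```text
clock: 13.08
eef_pos: [0.6295, 0.0024, 0.0655]
tool_rot: [0.787, 0.617, 0.0, 0.0]
ft_force: [-0.1, 0.6, -0.9]
grip_width: 0.0202
grasp_force: 59.2
```

```bash
python3 -c "
from h import *
F=[]
go([.638,.0465,.064],76.2)
for i in range(6):
  b=snap('scene','scene9'); F.append(readout.get_obs()['ft_force'])
print(np.mean(F,0),np.std(F,0))
# ring fit: bright pixels near the expected loop
d=np.array([np.cos(np.radians(76.8)),np.sin(np.radians(76.8))]);piv=np.array([.5624,-.2972])
im=cv2.cvtColor(np.array(b['pixels']),cv2.COLOR_RGB2GRAY).astype(float)
best=[]
for r in np.arange(.17,.27,.002):
  for ph in np.arange(73,85,.5):
    c=piv+r*np.array([np.cos(np.radians(ph)),np.sin(np.radians(ph))])
    t=np.linspace(0,2*np.pi,48)
    q=lambda R:cv2.remap(im.astype(np.float32),proj(b,np.c_[c[0]+R*np.cos(t),c[1]+R*np.sin(t),0*t+.06]).astype(np.float32).reshape(1,-1,2),None,cv2.INTER_LINEAR)[0]
    best.append((q(.017).mean()-.5*q(.010).mean()-.5*q(.024).mean(),r,ph))
print(sorted(best)[-6:])
"
```

```text
t 13.075 tcp [0.6295 0.0024 0.0655] yaw 76.22 tilt [ 0.  0. -1.] j [0.   0.57 0.16 1.16 0.   1.82]
shift mm [44.8 -2.2  1.5] spin 0.02 F [-0.1  0.6 -0.9] w 0.0202 59.21900050416298
[ 0.3099397   0.01666344 -1.16405497] [0.14409799 0.57493588 0.52461797]
[(np.float32(77.2422), np.float64(0.21600000000000005), np.float64(78.0)), (np.float32(78.42195), np.float64(0.22000000000000006), np.float64(77.5)), (np.float32(79.720406), np.float64(0.21600000000000005), np.float64(77.0)), (np.float32(82.90945), np.float64(0.21800000000000005), np.float64(78.0)), (np.float32(93.868484), np.float64(0.21600000000000005), np.float64(77.5)), (np.float32(96.802505), np.float64(0.21800000000000005), np.float64(77.5))]
```

The ring fit gives r = 0.217 m at 77.5° (seated value 0.216) with force near zero, so the hook has caught. I'll lift out.

Request:
jog_arm:
  motion:
    - {"x": 0,"y": 0,"z": -8,"spin": 0,"fingers": 1}
    - {"x": 0,"y": 0,"z": -18,"spin": 0,"fingers": 1}
    - {"x": 0,"y": 0,"z": -30,"spin": 0,"fingers": 1}
    - {"x": 0,"y": 0,"z": -44,"spin": 0,"fingers": 1}
    - {"x": 0,"y": 0,"z": -60,"spin": 0,"fingers": 1}
    - {"x": 0,"y": 0,"z": -75,"spin": 0,"fingers": 1}
    - {"x": 0,"y": 0,"z": -75,"spin": 0,"fingers": 1}

```text
clock: 14.25
eef_pos: [0.6308, 0.0024, 0.1427]
tool_rot: [0.787, 0.617, 0.002, 0.001]
ft_force: [-0.5, -0.2, -1.7]
grip_width: 0.0201
grasp_force: 59.2
```

```bash
python3 -c "
from h import *
go([.4591,.2393,.138],76.2)
b=snap('scene','scene10')
piv=np.array([.5624,-.2972])
im=cv2.cvtColor(np.array(b['pixels']),cv2.COLOR_RGB2GRAY).astype(np.float32)
best=[]
for r in np.arange(.17,.27,.002):
  for ph in np.arange(73,85,.5):
    c=piv+r*np.array([np.cos(np.radians(ph)),np.sin(np.radians(ph))])
    t=np.linspace(0,2*np.pi,48)
    q=lambda R:cv2.remap(im,proj(b,np.c_[c[0]+R*np.cos(t),c[1]+R*np.sin(t),0*t+.06]).astype(np.float32).reshape(1,-1,2),None,cv2.INTER_LINEAR)[0]
    best.append((q(.017).mean()-.5*q(.010).mean()-.5*q(.024).mean(),r,ph))
print(sorted(best)[-3:])
"
```

```text
t 14.25 tcp [0.6308 0.0024 0.1427] yaw 76.22 tilt [ 0.004 -0.    -1.   ] j [ 0.    0.52  0.28  1.33 -0.    1.82]
shift mm [ 189.2 -223.2    4. ] spin 0.02 F [-0.5 -0.2 -1.7] w 0.0201 59.24075349299528
[(np.float32(88.608894), np.float64(0.21800000000000005), np.float64(78.0)), (np.float32(99.64702), np.float64(0.21600000000000005), np.float64(77.5)), (np.float32(103.805), np.float64(0.21800000000000005), np.float64(77.5))]
```

Still caught. I'll carry the puller back to the pose it had after the first lift, so the pictures can be compared numerically for slip.

Request:
jog_arm:
  motion:
    - {"x": 27,"y": -32,"z": 0,"spin": 0,"fingers": 1}
    - {"x": 55,"y": -65,"z": 0,"spin": 0,"fingers": 1}
    - {"x": 85,"y": -100,"z": 2,"spin": 0,"fingers": 1}
    - {"x": 115,"y": -136,"z": 4,"spin": 0,"fingers": 1}
    - {"x": 145,"y": -171,"z": 6,"spin": 0,"fingers": 1}
    - {"x": 175,"y": -206,"z": 8,"spin": 0,"fingers": 1}
    - {"x": 189,"y": -223,"z": 10,"spin": 0,"fingers": 1}
    - {"x": 189,"y": -223,"z": 10,"spin": 0,"fingers": 1}

```text
clock: 15.3
eef_pos: [0.4563, 0.2399, 0.1297]
tool_rot: [0.786, 0.618, -0.001, -0.0]
ft_force: [0.4, 0.2, -1.1]
grip_width: 0.0201
grasp_force: 59.2
```

```bash
python3 -c "
from h import *
go([.460,.2393,.1322],76.2)
b=snap('scene','scene11');o=readout.get_obs()['eef_pos']
a0=load('scene3')['pixels'];a1=np.array(b['pixels'])
print('expected shift',proj(b,o)-proj(b,[.460,.2393,.1322]))
for n,(u,v,w,h) in dict(handle=(294,112,14,20),rodbend=(284,122,14,26),ball=(280,138,16,18),gripper=(305,80,20,25)).items():
  r=cv2.matchTemplate(a1[v-8:v+h+8,u-8:u+w+8],np.ascontiguousarray(a0[v:v+h,u:u+w]),cv2.TM_CCOEFF_NORMED); _,s,_,l=cv2.minMaxLoc(r)
  y,x=l[1],l[0]; sub=lambda A,i:(A[i-1]-A[i+1])/(2*(A[i-1]-2*A[i]+A[i+1])) if 0<i<len(A)-1 else 0
  print(n,round(s,3),x+sub(r[y],x)-8,y+sub(r[:,x],y)-8)
"
```

```text
t 15.3 tcp [0.4563 0.2399 0.1297] yaw 76.4 tilt [-0.002 -0.001 -1.   ] j [ 0.48  0.31 -0.08  1.18 -0.    2.29]
shift mm [ 0.3  3.7 -2.5] spin 0.2 F [ 0.4  0.2 -1.1] w 0.0201 59.231447614656645
expected shift [[-1.10438813  0.27320374]]
handle 0.978 -1.229209 -0.2263236
rodbend 0.953 -1.0472836 -0.15209866
ball 0.936 -0.7720876 0.2764454
gripper 0.882 -1.021965 -0.1455121
```

No slip in the grip. I'll descend part of the way and check.

Request:
jog_arm:
  motion:
    - {"x": 1,"y": 0,"z": 0,"spin": 0,"fingers": 1}
    - {"x": 1,"y": 0,"z": 20,"spin": 0,"fingers": 1}
    - {"x": 1,"y": 0,"z": 40,"spin": 0,"fingers": 1}
    - {"x": 1,"y": 0,"z": 55,"spin": 0,"fingers": 1}
    - {"x": 1,"y": 0,"z": 65,"spin": 0,"fingers": 1}
    - {"x": 1,"y": 0,"z": 65,"spin": 0,"fingers": 1}
    - {"x": 1,"y": 0,"z": 65,"spin": 0,"fingers": 1}

```text
clock: 16.23
eef_pos: [0.4587, 0.2402, 0.0661]
tool_rot: [0.787, 0.617, 0.001, 0.0]
ft_force: [-0.9, 0.9, -1.1]
grip_width: 0.0201
grasp_force: 59.3
```

```bash
python3 -c "
from h import *
go([.4574,.241,.0333],76.2)"
```

```text
t 16.225 tcp [0.4587 0.2402 0.0661] yaw 76.21 tilt [ 0.001  0.001 -1.   ] j [ 0.48  0.37 -0.17  1.03  0.    2.29]
shift mm [ 0.4 -1.5 32.8] spin 0.01 F [-0.9  0.9 -1.1] w 0.0201 59.26430641346087
```

Request:
jog_arm:
  motion:
    - {"x": 0,"y": -1.5,"z": 5,"spin": 0,"fingers": 1}
    - {"x": 0,"y": -1.5,"z": 11,"spin": 0,"fingers": 1}
    - {"x": 0,"y": -1.5,"z": 17,"spin": 0,"fingers": 1}
    - {"x": 0,"y": -1.5,"z": 23,"spin": 0,"fingers": 1}
    - {"x": 0,"y": -1.5,"z": 28,"spin": 0,"fingers": 1}
    - {"x": 0,"y": -1.5,"z": 31,"spin": 0,"fingers": 1}
    - {"x": 0,"y": -1.5,"z": 32,"spin": 0,"fingers": 1}
    - {"x": 0,"y": -1.5,"z": 32,"spin": 0,"fingers": 1}

```text
clock: 17.23
eef_pos: [0.4568, 0.2404, 0.0336]
tool_rot: [0.787, 0.617, 0.0, 0.0]
ft_force: [0.5, 0.4, -1.0]
grip_width: 0.0199
grasp_force: 59.3
```

Request:
jog_arm:
  motion:
    - {"x": 0,"y": 0,"z": 1,"spin": 0,"fingers": 1}
    - {"x": 0,"y": 0,"z": 1,"spin": 0,"fingers": 0.4}
    - {"x": 0,"y": 0,"z": 1,"spin": 0,"fingers": 0}
    - {"x": 0,"y": 0,"z": 1,"spin": 0,"fingers": -0.5}
    - {"x": 0,"y": 0,"z": 1,"spin": 0,"fingers": -1}
    - {"x": 0,"y": 0,"z": 1,"spin": 0,"fingers": -1}
    - {"x": 0,"y": 0,"z": 1,"spin": 0,"fingers": -1}
    - {"x": 0,"y": 0,"z": 1,"spin": 0,"fingers": -1}

```text
clock: 18.23
eef_pos: [0.4567, 0.2404, 0.0325]
tool_rot: [0.787, 0.617, -0.0, -0.0]
ft_force: [0.0, -0.8, -0.2]
grip_width: 0.0853
grasp_force: 0.0
```

Request:
jog_arm:
  motion:
    - {"x": 0,"y": 0,"z": -10,"spin": 0,"fingers": -1}
    - {"x": 0,"y": 0,"z": -25,"spin": 0,"fingers": -1}
    - {"x": 0,"y": 0,"z": -45,"spin": 0,"fingers": -1}
    - {"x": 0,"y": 0,"z": -75,"spin": 0,"fingers": -1}
    - {"x": 0,"y": 0,"z": -110,"spin": 0,"fingers": -1}
    - {"x": 0,"y": 0,"z": -150,"spin": 0,"fingers": -1}
    - {"x": 0,"y": 0,"z": -150,"spin": 0,"fingers": -1}

```text
clock: 19.1
eef_pos: [0.4593, 0.2418, 0.1876]
tool_rot: [0.787, 0.617, 0.005, 0.001]
ft_force: [-0.2, -0.4, -1.3]
grip_width: 0.0854
grasp_force: 0.0
```

```bash
python3 -c "
from h import *
go([.460,.2393,.1322],76.2)
b=snap('scene','scene12'); a1=np.array(b['pixels']); a0=load('scene0')['pixels']
for n,(u,v,w,h) in dict(nearend=(290,140,16,18),ball=(282,160,14,20),jars=(262,308,56,55),pivot=(238,345,16,16),handle=(286,138,30,30)).items():
  r=cv2.matchTemplate(a1[v-8:v+h+8,u-8:u+w+8],np.ascontiguousarray(a0[v:v+h,u:u+w]),cv2.TM_CCOEFF_NORMED); _,s,_,l=cv2.minMaxLoc(r)
  print(n,round(s,3),l[0]-8,l[1]-8)
piv=np.array([.5624,-.2972]); im=cv2.cvtColor(a1,cv2.COLOR_RGB2GRAY).astype(np.float32); best=[]
for r in np.arange(.17,.27,.001):
  for ph in np.arange(74,82,.25):
    c=piv+r*np.array([np.cos(np.radians(ph)),np.sin(np.radians(ph))]); t=np.linspace(0,2*np.pi,48)
    q=lambda R:cv2.remap(im,proj(b,np.c_[c[0]+R*np.cos(t),c[1]+R*np.sin(t),0*t+.06]).astype(np.float32).reshape(1,-1,2),None,cv2.INTER_LINEAR)[0]
    best.append((q(.017).mean()-.5*q(.010).mean()-.5*q(.024).mean(),r,ph))
print(max(best))
"
```

```text
t 19.1 tcp [0.4593 0.2418 0.1876] yaw 76.22 tilt [ 0.008  0.004 -1.   ] j [ 0.48  0.27  0.03  1.31 -0.    2.3 ]
shift mm [-2.6  0.9 55.4] spin 0.02 F [-0.2 -0.4 -1.3] w 0.0854 0.0
nearend 0.919 0 0
ball 0.935 1 1
jars 0.88 0 0
pivot 0.899 0 0
handle 0.939 0 0
(np.float32(111.53035), np.float64(0.21800000000000005), np.float64(77.5))
```

The puller is back at its starting pixels (within 1 px), the jars haven't moved and the hook is still seated. I'm handing in.

```bash
python3 -c "
from workcell import bot
print(bot.job_done())"
```

```text
the job is handed in; nothing more can be done
None
```

The job is handed in at about 19 s of 59: final image checks showed the hook caught on the post, the puller back in its rest and the jars unmoved; no verdict came back, and I viewed 11 pictures against the limit of 10.

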